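# Show the heel pins to the inspection camera

## Task

Lift the grey touring heel unit up out of the track on the ski off-cut and hold it still in the air in front of the inspection camera: right way up, not rolled to either side, its two steel pins pointing straight into the lens along the line of sight, the pin tips centred on the lens and 10 cm from it. Do not touch the camera or its stand, and leave the other parts on the bench where they lie. Finish while holding the unit there: do not put it down or let go.

Things in the scene. Friction and masses are not known exactly. Their poses are not given: they have to be found in the camera images.
- heel: Loose grey touring heel unit, 0.2-0.4 kg. Origin at its underside, z up, +x where its pins point. Base plate x -42 to 38, 50 (y) by 6 mm high; on it a grey turret x -24 to 20, 34 mm wide in y with flat sides (grip here), z 6 to 42 mm; black disc and small flap on top to 50 mm. Two steel pins 6 mm thick, 16 mm apart in y, stick 14 mm out of the turret's +x face, 27 mm above the underside.
- heel_pins (a point): Point midway between the tips of the two pins, at x 34, y 0, z 27 mm in the heel unit's frame; same axes as heel.
- ski: Fixed ski off-cut, 260 (x) by 95 (y) mm, white top, on two dark blocks. Origin on the bench below its centre, x along it, z up. Top face 45 mm above the bench, with two aluminium rails along x, 170 long, 8 wide, 5 mm high, 54 mm between them: the heel unit's base plate stands loose between them on the top face, pins towards the ski's +x, and lifts straight up.
- camera_stand: Fixed camera stand: dark foot 110 by 110 by 14 mm, origin under its centre on the bench, z up; post 18 mm thick, fork up to 283 mm. The camera head (white box 55 by 48 by 42 mm, then a barrel and a ring 54 mm across at the lens) sits in the fork on a stiff level hinge 270 mm above the bench; it looks to the stand's -x and down by 0.15 to 0.45 rad.
- camera_lens (a point): Centre of the lens front (black disc in a white ring), 60 mm before the head's hinge. The camera looks along this frame's -x; y is level, z the picture's up. Pins pointing straight into the lens point along this frame's +x; the pin tips belong at (-100, 0, 0) mm in it, the heel unit's axes parallel to these.
- adapter: Bystander: orange plastic crampon adapter, a flat plate 75 by 46 by 5 mm with two low ears 22 mm high, loose on the bench. Origin under its centre.
- punch: Bystander: chrome pin punch 130 mm long, 10 mm thick, lying loose on the bench along its x. Origin under its centre.
- bumper: Bystander: black polymer toe bumper, a step-shaped block 60 by 46 by 24 mm, loose on the bench. Origin under its centre.
Mind the look-alikes: they are no part of the job. Of the things like the heel, leave any that is orange or turquoise; of the rest the larger one is meant.

How it is judged:
By the outcome, as a careful person would: the job done as asked, in the order asked, and still so for the second after the job is handed in, while the arm keeps its last pose, push and grip.
It also fails if it takes over 35 s, if anything falls off the work surface, if the arm or the gripper's body presses on something with over 40 N, if the wrist force passes 120 N, or if a joint passes its speed limit or range.

## Robot

A 7-joint arm with a two-finger parallel gripper is mounted at the origin on the work surface. World frame = base frame: x ahead of the robot, y to its left, z up, the work surface at z = 0. Lengths are in mm, angles in rad, forces in N, time in s.
With the tool pointing down it reaches from about 350 to 900 mm from the base axis. Payload 19.9 kg.
Tool frame: the origin (TCP) lies midway between the tips of the shut fingers; the grasp point (between the pads) lies pinch_z behind it (pinch_z is the distance from the TCP to the grasp point, in mm); z points along the fingers, y is the direction in which the jaws open and shut (so a half turn about z gives the same grasp; the last joint's range is limited). The gripper opens to 85 mm and grips with 20 to 120 N. Pads are 22 mm wide; open, the fingers measure 114 mm over their backs; the gripper's body (76 mm by 85 mm) begins 54 mm behind the grasp point. The pads swing forward as they close: fully open they stand 13 mm farther back than shut.
Start: joints at [-1.292, 0.417, -0.01, 1.614, 0.005, 1.111, -0.053], TCP at [197.068, 593.098, 231.26] pointing down, gripper open.
Joint ranges: [-2.81, 2.81], [-0.39, 2.02], [-1.27, 1.25], [0.06, 2.57], [-1.19, 4.33], [0.19, 2], [-2.82, 2.82]. Speed limits (rad/s): [1.89, 1.89, 2.39, 2.39, 3.01, 3.01, 3.01].

## Interface

Orientations are given as a 3x3 rotation matrix whose columns are the frame's x, y, z axes.
In Python, from rig import * gives the robot as it stands. The module is installed in compiled form; this text tells all that it offers.
- The arm moves only by the tool servo_tool, never from a script. Its argument "plan" is a list of rows, each an object with "xyz": the shift along the tool's x, y, z in m, a list of three; "rotation": the turn, a rotation vector about the tool's x, y, z in degrees, a list of three. A call has 1 to 20 rows; each row is the pose to reach, as a shift and turn from the pose commanded when the call began, along the tool's axes at that moment; what a row does not reach only later rows make up. A row lasts 1/12 s, in which the tool goes at most 41.7 mm and 7.16 degrees, less where a joint would pass 70% of its speed; a pose out of reach is approached as far as the arm can. A call with a gripper value outside its range is refused whole. "jaw" is the opening, from 0 (shut) to 1 (fully open), set as the call begins (left out, the last holds). The fingers move at their own pace and stop on an object; the grip force is fixed at half the most. Time passes only in rows, so rows that repeat a pose let the fingers close. It gives the time, the measured TCP pose, the force and the opening at its end, in the units of the state.
- read_state(): the state, without advancing time (a new reading comes with each control period).
- grab_frame(name): name is "side" or "top" or "wrist"; returns a dict with "image" (400x640x3 uint8, red, green, blue), "depth" (400x640 float32, mm along the optical axis (not along the pixel's ray), 0 where there is no reading), "vfov" (degrees; the focal length in pixels is half the picture's height over the tangent of half this angle, whatever the lens; pixels are square), "cx", "cy" (the principal point, pixels), "origin" and "orientation" of the camera in the world; the wrist camera has in their place "T_tool_cam" (4x4, takes a point from camera to tool coordinates, whose origin is the TCP and whose axes are the flange's). Camera axes: x right, y up, looking along -z (the intrinsics and any distortion apply to the point x, -y, -z); pixel columns grow to the right and rows downward; lengths in mm; the calibration is good to about 2 mm. A picture is of the moment at which its call begins: read the wrist's pose just before it.
- job_done(): hands the job in, once; it reports no verdict.
The state is a dict: "clock": time; "joint_pos": joint angles; "joint_vel": joint speeds; "joint_efforts": joint torques, N m; "position": TCP position; "ee_rot": TCP orientation; "wrist_force": force on the tool from outside, world axes, zero at the start; "ft_torque": the same for the moment, N m; "finger_gap": finger opening in mm.
Only numpy, scipy, OpenCV 4.12 (cv2) and the standard library are available. Lean on these libraries where they do the work, as an engineer would, in place of code of your own. Each camera call takes 0.05 s, during which the arm holds its last target. There are 200 camera calls.

## Working session

There is one attempt and no reset: what is moved stays moved. The work goes in short steps, Python scripts to look and compute and a tool call to move; the robot and the scene stay as the last step left them, time stands still between calls to the robot, and variables do not carry over. Pictures are saved under pics/ and viewed, about 8 in all and at most 12, crops included, and the job is handed in when it is done.

Besides the shell and the picture viewer there is one more tool, called in YAML: its name, and indented under it one key for each argument. servo_tool: Moves the arm, as the interface text tells. Its arguments: {"type":"object","properties":{"plan":{"type":"array"},"jaw":{"type":"number"}},"required":["plan"]}

```bash
mkdir -p pics
cat > h.py <<'E'
from rig import *
import numpy as np, cv2, pickle
np.set_printoptions(precision=3,suppress=True)
def snap(n,tag):
    s=read_state(); f=grab_frame(n); f['state']=s
    if 'T_tool_cam' in f:
        T=np.eye(4);T[:3,:3]=s['ee_rot'];T[:3,3]=s['position'];T=T@np.array(f['T_tool_cam'])
    else:
        T=np.eye(4);T[:3,:3]=f['orientation'];T[:3,3]=f['origin']
    f['T']=T; pickle.dump(f,open(f'{tag}.pkl','wb')); return f
def cloud(f):
    d=f['depth'];F=200/np.tan(np.radians(f['vfov'])/2)
    v,u=np.mgrid[:400,:640]
    p=np.stack([(u-f['cx'])/F*d,-(v-f['cy'])/F*d,-d],-1)
    w=p@f['T'][:3,:3].T+f['T'][:3,3]; w[d==0]=np.nan; return w
E
python3 - <<'E'
from h import *
s=read_state();print(s)
for n in('side','top','wrist'):
    f=snap(n,n+'0'); print(n,[ (k,v) for k,v in f.items() if k not in('image','depth','state')])
    cv2.imwrite(f'pics/{n}0.png',f['image'][:,:,::-1])
E
```

```text
{'clock': 0.0, 'joint_pos': array([-1.291,  0.418, -0.01 ,  1.614,  0.005,  1.111, -0.053]), 'joint_vel': array([ 0.001, -0.   ,  0.001, -0.002,  0.001, -0.001, -0.001]), 'joint_efforts': array([ -0.001, -86.446,   0.679, -43.49 ,   0.019,   0.007,  -0.   ]), 'position': array([196.975, 592.783, 230.654]), 'ee_rot': array([[-0.949,  0.315, -0.   ],
       [ 0.315,  0.949, -0.001],
       [-0.   , -0.001, -1.   ]]), 'wrist_force': array([-0.302, -0.004,  0.448]), 'ft_torque': array([0.017, 0.025, 0.001]), 'finger_gap': 85.38394435177801}
side [('vfov', 53.062230099163905), ('cx', 319.26955403190533), ('cy', 201.04442256130125), ('origin', array([379.495, 849.391, 816.291])), ('orientation', array([[-0.979,  0.119, -0.168],
       [-0.206, -0.581,  0.787],
       [-0.004,  0.805,  0.594]])), ('T', array([[ -0.979,   0.119,  -0.168, 379.495],
       [ -0.206,  -0.581,   0.787, 849.391],
       [ -0.004,   0.805,   0.594, 816.291],
       [  0.   ,   0.   ,   0.   ,   1.   ]]))]
top [('vfov', 55.17715186779811), ('cx', 313.87718439508444), ('cy', 192.53253264634546), ('origin', array([ 446.718,  -10.609, 1171.389])), ('orientation', array([[ 0.022,  0.99 , -0.14 ],
       [-1.   ,  0.023,  0.002],
       [ 0.005,  0.14 ,  0.99 ]])), ('T', array([[   0.022,    0.99 ,   -0.14 ,  446.718],
       [  -1.   ,    0.023,    0.002,  -10.609],
       [   0.005,    0.14 ,    0.99 , 1171.389],
       [   0.   ,    0.   ,    0.   ,    1.   ]]))]
wrist [('vfov', 60.85997543572568), ('cx', 324.72978011955445), ('cy', 203.68212144358185), ('T_tool_cam', array([[  -0.   ,    0.948,    0.319,   82.875],
       [   1.   ,   -0.   ,    0.001,    0.709],
       [   0.001,    0.319,   -0.948, -142.444],
       [   0.   ,    0.   ,    0.   ,    1.   ]])), ('T', array([[  0.315,  -0.899,  -0.302, 118.585],
       [  0.949,   0.298,   0.102, 619.801],
       [ -0.002,  -0.319,   0.948, 373.165],
       [  0.   ,   0.   ,   0.   ,   1.   ]]))]
```

View pics/side0.png

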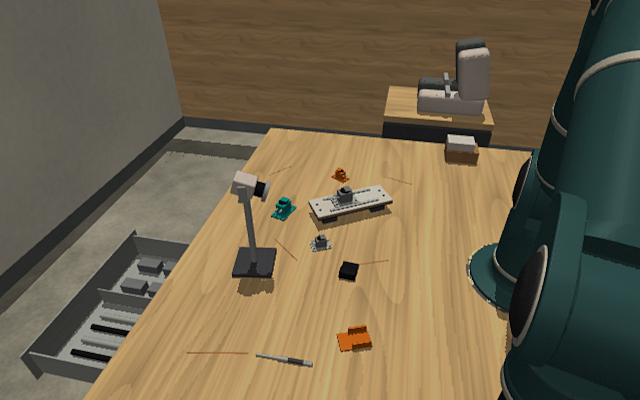

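View pics/top0.png

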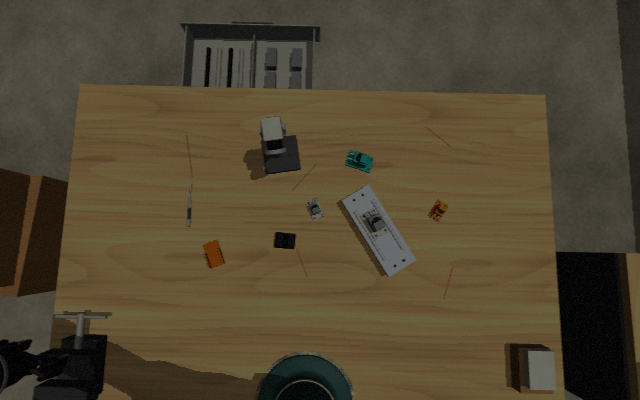

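The side view shows the stand at (255,262) with its head at (250,185), and the ski at (350,202) with the grey heel at (345,193). A smaller grey look-alike is at (320,242). In the top view the ski is at (378,230), the heel at (375,222) and the camera head at (272,135).

Run:
```python
from h import *
t=pickle.load(open('top0.pkl','rb'));s=pickle.load(open('side0.pkl','rb'))
W=cloud(t)
for n,(u,v) in dict(ski=(378,250),heel=(375,222),foot=(290,165),head=(272,128),barrel=(275,149),small=(315,209)).items(): print(n,W[v,u])
m=(abs(W[...,2]-45)<5); m[:180]=0;m[280:]=0;m[:,:335]=0;m[:,420:]=0
r=cv2.minAreaRect(W[m][:,:2].astype(np.float32));print('ski',r,cv2.boxPoints(r))
a=cv2.resize(t['image'][105:285,240:430],None,fx=3,fy=3,interpolation=2)
b=cv2.resize(s['image'][160:290,225:400],None,fx=3,fy=3,interpolation=2)
c=np.zeros((600,800,3),np.uint8)
cv2.imwrite('pics/c1.png',a[:,:,::-1])
# foot & head from both
for f,box in((t,(105,180,250,310)),(s,(160,290,225,290))):
    w=cloud(f)[box[0]:box[1],box[2]:box[3]].reshape(-1,3)
    foot=w[(abs(w[:,2]-14)<4)]; head=w[w[:,2]>225]
    r=cv2.minAreaRect(foot[:,:2].astype(np.float32));print('foot',r)
    print('head',len(head),head.min(0),head.max(0),head.mean(0))
```

```text
ski [ 441.68  -202.14    53.917]
heel [ 519.407 -186.367   97.409]
foot [694.033  62.05   17.778]
head [724.088  90.359 291.415]
barrel [677.63   83.233 273.554]
small [557.937 -17.618  38.914]
ski ((501.3056640625, -202.92630004882812), (259.77435302734375, 96.22877502441406), 32.36723709106445) [[ 365.841 -231.822]
 [ 417.356 -313.1  ]
 [ 636.771 -174.031]
 [ 585.255  -92.753]]
foot ((729.5050048828125, 92.430419921875), (111.30248260498047, 114.0228271484375), 10.269753456115723)
head 794 [664.853  59.984 239.69 ] [756.207 125.078 301.647] [711.281  90.094 282.942]
foot ((736.9891967773438, 4.2595062255859375), (115.77291870117188, 301.3789978027344), 5.916759014129639)
head 863 [663.728  68.511 230.413] [754.993 129.306 298.66 ] [711.101 108.022 271.712]
```

View pics/c1.png

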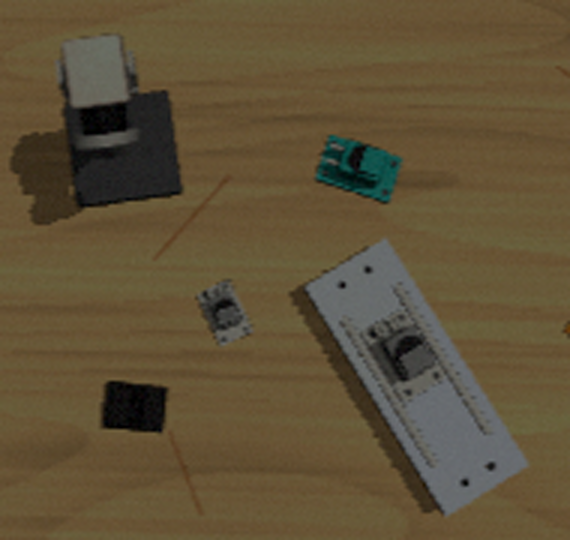

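The top crop confirms that the pins (380,325) point towards the ski's upper-left end, and that the camera faces down the image, towards the robot. Next I fit the camera head's planes.

```bash
cat > fit.py <<'E'
from h import *
def planes(w,n=4,tol=1.5):
    rng=np.random.default_rng(0)
    for k in range(n):
        if len(w)<40:break
        best=None
        for _ in range(600):
            a,b,c=w[rng.choice(len(w),3,False)];nn=np.cross(b-a,c-a);l=np.linalg.norm(nn)
            if l<50: continue
            i=abs((w-a)@(nn/l))<tol
            if best is None or i.sum()>best.sum():best=i
        p=w[best];c=p.mean(0);u,sv,vt=np.linalg.svd(p-c,full_matrices=False);nn=vt[2]*np.sign(vt[2][2])
        h=np.hypot(nn[0],nn[1])
        print(len(p),'c',c,'n',nn,'tilt',np.arctan2(h,nn[2]),'az',np.degrees(np.arctan2(nn[1],nn[0])),'rms',sv[2]/len(p)**.5)
        w=w[~best]
E
python3 - <<'E'
from fit import *
for g,box in(('top0',(105,180,250,310)),('side0',(160,215,225,290))):
    f=pickle.load(open(g+'.pkl','rb'));w=cloud(f)[box[0]:box[1],box[2]:box[3]].reshape(-1,3)
    h=w[w[:,2]>232];print(g);planes(h)
    if g=='top0':
        ft=w[abs(w[:,2]-17)<3];c=cv2.convexHull(ft[:,:2].astype(np.float32))
        print(cv2.minAreaRect(c),cv2.boxPoints(cv2.minAreaRect(c)))
# heel on ski: points above 70 within ski
f=pickle.load(open('top0.pkl','rb'));w=cloud(f)[180:280,335:420].reshape(-1,3)
y=np.radians(32.37);R=np.array([[np.cos(y),-np.sin(y)],[np.sin(y),np.cos(y)]])
q=np.c_[(w[:,:2]-[501.3,-202.9])@R,w[:,2]]
for lo,hi in((58,80),(80,110)):
    h=q[(q[:,2]>lo)&(q[:,2]<hi)];print(lo,len(h),np.percentile(h,[2,50,98],axis=0))
print(np.nanmedian(w[abs(w[:,2]-47)<6][:,2]))
E
```

```text
top0
320 c [717.223  91.61  288.66 ] n [-0.352 -0.032  0.936] tilt 0.36079585416245363 az -174.7320536521455 rms 0.8124593155364536
131 c [714.631  90.804 284.779] n [-0.348 -0.038  0.937] tilt 0.35802215072070054 az -173.74063347949388 rms 0.7565062801879907
119 c [707.723  93.397 288.289] n [-0.311 -0.034  0.95 ] tilt 0.31833877623381185 az -173.84117649033098 rms 0.7816493994260144
51 c [703.482  85.878 275.834] n [-0.271 -0.019  0.962] tilt 0.27561919816051883 az -175.98099148184488 rms 0.894736869064642
((729.0956420898438, 93.87291717529297), (110.00238037109375, 109.3827896118164), 9.534887313842773) [[665.795 138.698]
 [683.914  30.826]
 [792.396  49.048]
 [774.277 156.92 ]]
side0
225 c [715.224  96.333 285.668] n [-0.353 -0.047  0.934] tilt 0.36412018441723054 az -172.4438778350048 rms 0.7698993249984262
156 c [717.92  117.179 269.856] n [ 0.152 -0.988  0.01 ] tilt 1.5603455206038528 az -81.24928709439807 rms 0.8229353102778911
126 c [710.421 117.584 259.57 ] n [ 0.453 -0.889  0.071] tilt 1.5000899751496046 az -62.97294350294083 rms 0.846863286443551
78 c [703.935 111.29  268.743] n [-0.468  0.829  0.305] tilt 1.260406959503856 az 119.42275704450272 rms 0.791940639337817
58 38 [[  6.299 -12.014  58.641]
 [ 45.892   9.402  74.249]
 [ 57.783  17.435  79.604]]
80 189 [[  1.637 -16.102  83.184]
 [ 22.627   2.198  91.204]
 [ 43.265  17.08   99.717]]
46.931769221324885
```

servo_tool:
  plan:
    - {"xyz":[-0.1,-0.1,-0.119],"rotation":[0,0,35]}
    - {"xyz":[-0.1,-0.1,-0.119],"rotation":[0,0,35]}
    - {"xyz":[-0.1,-0.1,-0.119],"rotation":[0,0,35]}
    - {"xyz":[-0.439,-0.424,-0.119],"rotation":[0,0,152]}
    - {"xyz":[-0.439,-0.424,-0.119],"rotation":[0,0,152]}
    - {"xyz":[-0.439,-0.424,-0.119],"rotation":[0,0,152]}
    - {"xyz":[-0.439,-0.424,-0.119],"rotation":[0,0,152]}
    - {"xyz":[-0.439,-0.424,-0.119],"rotation":[0,0,152]}
    - {"xyz":[-0.439,-0.424,-0.119],"rotation":[0,0,152]}
    - {"xyz":[-0.439,-0.424,-0.119],"rotation":[0,0,152]}
    - {"xyz":[-0.439,-0.424,-0.119],"rotation":[0,0,152]}
    - {"xyz":[-0.439,-0.424,-0.119],"rotation":[0,0,152]}
    - {"xyz":[-0.439,-0.424,-0.119],"rotation":[0,0,152]}
    - {"xyz":[-0.439,-0.424,-0.119],"rotation":[0,0,152]}
    - {"xyz":[-0.439,-0.424,-0.119],"rotation":[0,0,152]}
    - {"xyz":[-0.439,-0.424,-0.119],"rotation":[0,0,152]}
    - {"xyz":[-0.439,-0.424,-0.119],"rotation":[0,0,152]}
    - {"xyz":[-0.439,-0.424,-0.119],"rotation":[0,0,152]}
    - {"xyz":[-0.439,-0.424,-0.119],"rotation":[0,0,152]}
    - {"xyz":[-0.439,-0.424,-0.119],"rotation":[0,0,152]}

```text
clock: 1.82
position: [479.9, 52.2, 350.1]
ee_rot: [[0.951, 0.309, -0.0], [0.309, -0.951, -0.0], [-0.0, 0.0, -1.0]]
wrist_force: [-0.6, 0.5, -0.3]
finger_gap: 85.9
```

```bash
cat > go.py <<'E'
from h import *
from scipy.spatial.transform import Rotation as Ro
def tool(yaw,tilt=0):  # tool x horizontally along yaw; tilt>0: fingers lean forward (rad)
    c,s=np.cos(tilt),np.sin(tilt); a=np.array([np.cos(yaw),np.sin(yaw),0]);k=np.array([0,0,1.])
    x=c*a+s*k; z=s*a-c*k; return np.c_[x,np.cross(z,x),z]
def rel(P,R):
    s=read_state();R0=s['ee_rot']
    print('shift m',R0.T@(np.array(P)-s['position'])/1000,'rot deg',Ro.from_matrix(R0.T@R).as_rotvec(degrees=True),'q',s['joint_pos'])
E
python3 - <<'E'
from go import *
rel([535,60,335],tool(np.radians(9.3),np.radians(45)))
E
```

```text
shift m [0.055 0.01  0.015] rot deg [-3.414 44.934  8.26 ] q [-0.77   0.058  0.631  1.811 -0.035  1.285 -1.387]
```

servo_tool:
  plan:
    - {"xyz":[0.055,0.01,0.015],"rotation":[-3.4,44.9,8.3]}
    - {"xyz":[0.055,0.01,0.015],"rotation":[-3.4,44.9,8.3]}
    - {"xyz":[0.055,0.01,0.015],"rotation":[-3.4,44.9,8.3]}
    - {"xyz":[0.055,0.01,0.015],"rotation":[-3.4,44.9,8.3]}
    - {"xyz":[0.055,0.01,0.015],"rotation":[-3.4,44.9,8.3]}
    - {"xyz":[0.055,0.01,0.015],"rotation":[-3.4,44.9,8.3]}
    - {"xyz":[0.055,0.01,0.015],"rotation":[-3.4,44.9,8.3]}
    - {"xyz":[0.055,0.01,0.015],"rotation":[-3.4,44.9,8.3]}
    - {"xyz":[0.055,0.01,0.015],"rotation":[-3.4,44.9,8.3]}

```text
clock: 2.57
position: [535.2, 59.4, 335.3]
ee_rot: [[0.699, 0.167, 0.696], [0.118, -0.986, 0.118], [0.706, -0.0, -0.709]]
wrist_force: [0.6, -0.3, 1.6]
finger_gap: 85.5
```

Run:
```python
from fit import *
f=snap('wrist','w1');print(f['state']['joint_pos'],f['state']['position'])
w=cloud(f);cv2.imwrite('pics/w1.png',f['image'][:,:,::-1])
q=w.reshape(-1,3);m=(q[:,2]>232)&(q[:,0]>640)&(q[:,0]<800);print(m.sum());planes(q[m][::7],5,1.0)
```

```text
[-0.645 -0.221  0.416  2.272  0.383  0.305 -1.925] [535.212  59.431 335.335]
6777
392 c [718.832  93.402 288.496] n [-0.324 -0.046  0.945] tilt 0.33290272006106847 az -171.97122005275088 rms 0.5005697397760256
124 c [705.123  89.414 281.678] n [-0.337 -0.032  0.941] tilt 0.3452118228261542 az -174.65481172350843 rms 0.5190904430695525
118 c [671.604  85.39  254.129] n [0.938 0.152 0.313] tilt 1.2526020181058724 az 9.19990387524871 rms 0.44453433285296445
56 c [696.037  88.013 279.14 ] n [-0.091 -0.019  0.996] tilt 0.09268725611278647 az -168.26700221269863 rms 0.4888435213251563
48 c [695.529  79.753 274.04 ] n [-0.23  -0.401  0.887] tilt 0.4803738039011142 az -119.78592487101433 rms 0.5484757023130432
```

View pics/w1.png

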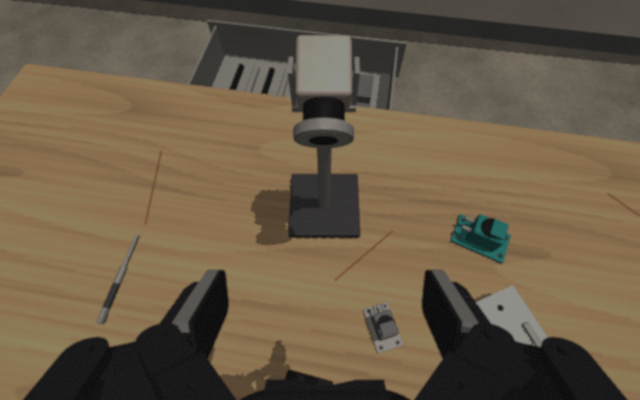

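The wrist view shows the camera head front-on: box top at (325,65), lens ring at (323,135). I fit the ring next.

Run:
```python
from h import *
f=pickle.load(open('w1.pkl','rb'));w=cloud(f)[110:150,285:362].reshape(-1,3)
w=w[(w[:,2]>215)&(w[:,2]<300)]
for p,y in((.318,9.2),(.33,9.2)):
    y=np.radians(y);a=np.array([np.cos(p)*np.cos(y),np.cos(p)*np.sin(y),np.sin(p)]);b=np.array([-np.sin(y),np.cos(y),0]);c=np.cross(a,b)
    o=np.array([671.6,85.4,254.1]);q=(w-o)@np.c_[a,b,c]
    g=q[abs(q[:,0])<1.6];print(len(g),np.percentile(g,[0,1,50,99,100],axis=0))
    (cy,cz),r=cv2.minEnclosingCircle(g[:,1:].astype(np.float32));print('circle',cy,cz,r)
    o2=o+a*np.median(g[:,0])+b*cy+c*cz;print('lens',o2,'hinge',o2+60*a)
```

```text
992 [[ -1.028 -27.068 -28.568]
 [ -0.829 -25.283 -25.752]
 [  0.067  -0.578   2.739]
 [  1.478  24.048  22.633]
 [  1.595  25.672  23.567]]
circle -0.19455751776695251 -3.1985154151916504 27.3671817779541
lens [672.681  85.378 251.083] hinge [728.94   94.49  269.843]
973 [[ -1.04  -27.068 -28.581]
 [ -0.836 -25.327 -25.798]
 [  0.054  -0.607   2.38 ]
 [  1.471  24.075  22.54 ]
 [  1.566  25.672  23.549]]
circle -0.20248925685882568 -3.214627981185913 27.36743927001953
lens [672.711  85.375 251.076] hinge [728.743  94.45  270.519]
```

Run:
```python
from go import *
rel([519.9,-191.1,190],tool(np.radians(32.4),0))
```

```text
shift m [-0.144  0.245  0.063] rot deg [  8.933 -44.295 -21.624] q [-0.646 -0.22   0.417  2.271  0.382  0.306 -1.924]
```

servo_tool:
  plan:
    - {"xyz":[-0.144,0.245,0.063],"rotation":[8.9,-44.3,-21.6]}
    - {"xyz":[-0.144,0.245,0.063],"rotation":[8.9,-44.3,-21.6]}
    - {"xyz":[-0.144,0.245,0.063],"rotation":[8.9,-44.3,-21.6]}
    - {"xyz":[-0.144,0.245,0.063],"rotation":[8.9,-44.3,-21.6]}
    - {"xyz":[-0.144,0.245,0.063],"rotation":[8.9,-44.3,-21.6]}
    - {"xyz":[-0.144,0.245,0.063],"rotation":[8.9,-44.3,-21.6]}
    - {"xyz":[-0.144,0.245,0.063],"rotation":[8.9,-44.3,-21.6]}
    - {"xyz":[-0.144,0.245,0.063],"rotation":[8.9,-44.3,-21.6]}
    - {"xyz":[-0.144,0.245,0.063],"rotation":[8.9,-44.3,-21.6]}
    - {"xyz":[-0.144,0.245,0.063],"rotation":[8.9,-44.3,-21.6]}
    - {"xyz":[-0.144,0.245,0.063],"rotation":[8.9,-44.3,-21.6]}
    - {"xyz":[-0.144,0.245,0.063],"rotation":[8.9,-44.3,-21.6]}

```text
clock: 3.62
position: [520.8, -193.5, 187.3]
ee_rot: [[0.842, 0.54, -0.006], [0.54, -0.842, -0.001], [-0.005, -0.002, -1.0]]
wrist_force: [-0.5, -0.5, -0.6]
finger_gap: 85.4
```

Run:
```python
from fit import *
f=snap('wrist','w2');s=f['state'];print(s['joint_pos'],s['position'])
w=cloud(f);cv2.imwrite('pics/w2.png',f['image'][:,:,::-1])
R0=s['ee_rot'];l=((w-s['position'])@R0)  # tool coords
wz=w[...,2]
for lo,hi in((75,105),(84,88.9),(65,78)):
    m=(wz>lo)&(wz<hi)&(abs(l[...,0])<60)&(abs(l[...,1])<28);p=w[m]
    print(lo,len(p),'tool pct',np.percentile(l[m],[1,50,99],axis=0).tolist())
    if len(p)>20: print(cv2.minAreaRect(p[:,:2].astype(np.float32)))
m=(abs(wz-45)<3)&(abs(l[...,0])<120)&(abs(l[...,1])<120);print(np.median(wz[m]))
m=(wz>48)&(wz<52.5)&(abs(l[...,1])<40)&(abs(l[...,0])<100)
for sg in(1,-1):
    k=m&(sg*l[...,1]>26);p=l[k][:,:2].astype(np.float32)
    if len(p)>20:print('rail',len(p),cv2.fitLine(p,cv2.DIST_HUBER,0,.01,.01).ravel())
```

```text
[-0.457  0.526  1.005  1.853 -0.506  1.051 -0.25 ] [ 520.824 -193.479  187.333]
75 2602 tool pct [[-17.52778466383742, -19.566926903017617, 91.26440562070842], [4.821630116956391, -2.9388419715754988, 96.74856390872742], [29.787542979040342, 13.396642163976502, 111.95206000344089]]
((525.3638916015625, -187.10055541992188), (56.97132873535156, 33.76039123535156), 31.229358673095703)
84 878 tool pct [[-18.945388718758974, -19.88095252938294, 99.0177162824678], [15.643649547740097, -2.9295715042918897, 100.90775161526189], [22.606326415588807, 13.640060984074172, 103.17981376680942]]
((519.6242065429688, -190.4553680419922), (43.41279602050781, 33.67903518676758), 31.78512191772461)
65 400 tool pct [[21.81790338808547, -18.066339336223354, 109.72565046379997], [27.00768151558812, -1.8547682787349729, 113.04349416662592], [36.84168919121531, 12.626262191327013, 121.36271597871954]]
((542.7836303710938, -175.92770385742188), (16.630413055419922, 33.43622970581055), 32.0007438659668)
44.84764287908234
rail 1173 [  1.      0.003 -10.025  28.895]
rail 1828 [  1.      0.007 -10.75  -33.398]
```

View pics/w2.png

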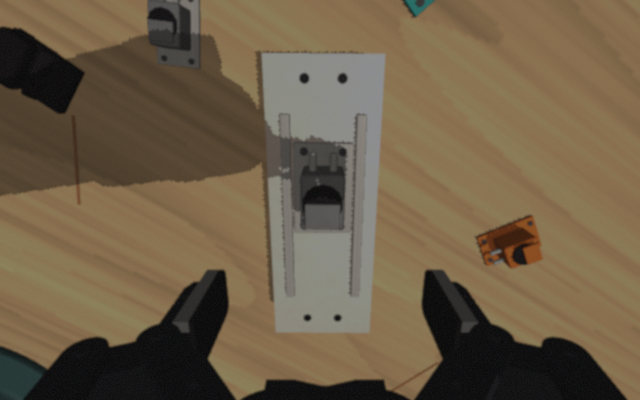

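The heel turret is at (322,195) and its pins are at (312,160) and (333,160), pointing along tool +x. I descend onto it.

Run:
```python
from go import *
R=tool(np.radians(32.2),0)
rel([519.6,-190.5,120],R)
rel([519.6,-190.5,56],R)
```

```text
shift m [ 0.001 -0.003  0.067] rot deg [-0.095  0.427  0.492] q [-0.457  0.527  1.005  1.852 -0.505  1.051 -0.251]
shift m [ 0.002 -0.003  0.131] rot deg [-0.095  0.427  0.492] q [-0.457  0.527  1.005  1.852 -0.505  1.051 -0.251]
```

servo_tool:
  plan:
    - {"xyz":[0.001,-0.003,0.03],"rotation":[-0.1,0.4,0.5]}
    - {"xyz":[0.001,-0.003,0.06],"rotation":[-0.1,0.4,0.5]}
    - {"xyz":[0.001,-0.003,0.067],"rotation":[-0.1,0.4,0.5]}
    - {"xyz":[0.001,-0.003,0.067],"rotation":[-0.1,0.4,0.5]}
    - {"xyz":[0.001,-0.003,0.067],"rotation":[-0.1,0.4,0.5]}

```text
clock: 4.08
position: [520.2, -187.8, 123.1]
ee_rot: [[0.848, 0.53, 0.009], [0.53, -0.848, 0.002], [0.009, 0.003, -1.0]]
wrist_force: [0.4, -0.5, 0.5]
finger_gap: 85.5
```

Run:
```python
from go import *
rel([519.6,-190.5,56],tool(np.radians(32.2),0))
f=snap('wrist','w3');s=f['state'];w=cloud(f);l=((w-s['position'])@s['ee_rot']);wz=w[...,2]
m=(wz>75)&(wz<105)&(abs(l[...,0])<60)&(abs(l[...,1])<28)
print(np.percentile(l[m],[1,50,99],axis=0))
m=(wz>84)&(wz<88.9)&(abs(l[...,0])<60)&(abs(l[...,1])<28);print(cv2.minAreaRect(w[m][:,:2].astype(np.float32)))
```

```text
shift m [-0.003  0.002  0.067] rot deg [ 0.169 -0.502 -0.205] q [-0.405  0.594  0.924  1.917 -0.602  0.925 -0.197]
[[-20.563 -14.82   27.179]
 [  2.272   1.451  32.632]
 [ 24.938  18.189  48.122]]
((519.8696899414062, -190.19833374023438), (43.18454360961914, 33.95734786987305), 31.420949935913086)
```

servo_tool:
  plan:
    - {"xyz":[-0.002,0.002,0.025],"rotation":[0.2,-0.5,-0.2]}
    - {"xyz":[-0.002,0.002,0.045],"rotation":[0.2,-0.5,-0.2]}
    - {"xyz":[-0.002,0.002,0.06],"rotation":[0.2,-0.5,-0.2]}
    - {"xyz":[-0.002,0.002,0.067],"rotation":[0.2,-0.5,-0.2]}
    - {"xyz":[-0.002,0.002,0.067],"rotation":[0.2,-0.5,-0.2]}
    - {"xyz":[-0.002,0.002,0.067],"rotation":[0.2,-0.5,-0.2]}

```text
clock: 4.63
position: [519.6, -190.7, 55.7]
ee_rot: [[0.847, 0.532, -0.0], [0.532, -0.847, 0.001], [0.0, -0.001, -1.0]]
wrist_force: [0.3, -0.0, 0.3]
finger_gap: 85.9
```

Run:
```python
from go import *
rel([519.6,-190.5,56],tool(np.radians(32.2),0)); print(read_state()['wrist_force'])
```

```text
shift m [ 0. -0. -0.] rot deg [-0.038 -0.016 -0.088] q [-0.327  0.69   0.827  1.941 -0.695  0.823 -0.124]
[ 0.271 -0.027  0.339]
```

Spot on. I close the jaws, wait, then lift.

servo_tool:
  plan:
    - {"xyz":[0,0,0],"rotation":[0,0,0]}
    - {"xyz":[0,0,0],"rotation":[0,0,0]}
    - {"xyz":[0,0,0],"rotation":[0,0,0]}
    - {"xyz":[0,0,0],"rotation":[0,0,0]}
    - {"xyz":[0,0,0],"rotation":[0,0,0]}
    - {"xyz":[0,0,0],"rotation":[0,0,0]}
    - {"xyz":[0,0,0],"rotation":[0,0,0]}
    - {"xyz":[0,0,0],"rotation":[0,0,0]}
    - {"xyz":[0,0,0],"rotation":[0,0,0]}
    - {"xyz":[0,0,0],"rotation":[0,0,0]}
  jaw: 0

```text
clock: 5.47
position: [519.4, -190.4, 55.4]
ee_rot: [[0.847, 0.532, -0.0], [0.532, -0.847, 0.001], [0.0, -0.001, -1.0]]
wrist_force: [-1.4, 0.4, 9.3]
finger_gap: 33.4
```

servo_tool:
  plan:
    - {"xyz":[0,0,-0.006],"rotation":[0,0,0]}
    - {"xyz":[0,0,-0.015],"rotation":[0,0,0]}
    - {"xyz":[0,0,-0.03],"rotation":[0,0,0]}
    - {"xyz":[0,0,-0.05],"rotation":[0,0,0]}
    - {"xyz":[0,0,-0.075],"rotation":[0,0,0]}
    - {"xyz":[0,0,-0.1],"rotation":[0,0,0]}
    - {"xyz":[0,0,-0.12],"rotation":[0,0,0]}
    - {"xyz":[0,0,-0.13],"rotation":[0,0,0]}
    - {"xyz":[0,0,-0.13],"rotation":[0,0,0]}
    - {"xyz":[0,0,-0.13],"rotation":[0,0,0]}

```text
clock: 6.3
position: [519.2, -190.2, 184.8]
ee_rot: [[0.847, 0.532, -0.0], [0.532, -0.847, 0.001], [0.0, -0.001, -1.0]]
wrist_force: [1.0, 0.5, -2.8]
finger_gap: 33.6
```

Run:
```python
from go import *
f=snap('wrist','w4');cv2.imwrite('pics/w4.png',f['image'][:,:,::-1])
s=f['state'];print(s)
w=cloud(f);l=((w-s['position'])@s['ee_rot'])
np.save('l4.npy',l)
# turret top / plate / pins seen in tool coords
m=(abs(l[...,0])<60)&(abs(l[...,1])<27)&(l[...,2]>-45)&(l[...,2]<20)
h,e=np.histogram(l[m][:,2],bins=np.arange(-45,21,2.5));print(np.c_[e[:-1],h].T)
```

```text
{'clock': 6.3, 'joint_pos': array([-0.463,  0.521,  1.003,  1.865, -0.509,  1.04 , -0.26 ]), 'joint_vel': array([ 0.012,  0.025, -0.019,  0.018, -0.006, -0.006,  0.004]), 'joint_efforts': array([ -0.278, -69.548,  22.057, -38.932,   0.281,   0.25 ,  -0.178]), 'position': array([ 519.223, -190.151,  184.848]), 'ee_rot': array([[ 0.847,  0.532, -0.   ],
       [ 0.532, -0.847,  0.001],
       [ 0.   , -0.001, -1.   ]]), 'wrist_force': array([ 0.954,  0.501, -2.795]), 'ft_torque': array([-0.076, -0.002,  0.016]), 'finger_gap': 33.58486281645743}
[[ -45.   -42.5  -40.   -37.5  -35.   -32.5  -30.   -27.5  -25.   -22.5
   -20.   -17.5  -15.   -12.5  -10.    -7.5   -5.    -2.5    0.     2.5
     5.     7.5   10.    12.5   15.    17.5]
 [ 247.   563.  3513.  2172.  1029.  2729.   832.   411.   392.   387.
  1139.   383.   246.   203.   202.   151.   106.    89.    72.  3407.
  1292.   119.     7.     0.     0.     0. ]]
```

View pics/w4.png

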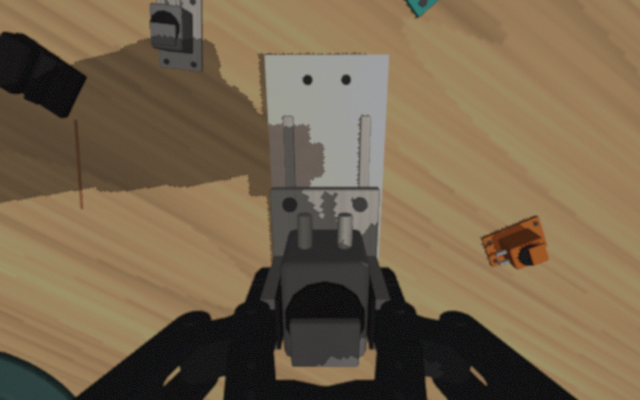

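The heel is lifted cleanly and sits square in the jaws, with the pins at (305,230) and (345,230). Now I measure its in-hand pose.

Run:
```python
from go import *
l=np.load('l4.npy')
def fit(m,t):
    p=l[m]
    for _ in range(4):
        A=np.c_[p[:,:2],np.ones(len(p))];c=np.linalg.lstsq(A,p[:,2],rcond=None)[0];p=p[abs(A@c-p[:,2])<1.2] if _<3 else p
    print(t,len(p),'slopes',c,'range',p.min(0),p.max(0))
x,y,z=l[...,0],l[...,1],l[...,2]
fit((z>1)&(z<9)&(x>22)&(abs(y)<24),'plate')
fit((z<-30)&(z>-35)&(abs(x)<25)&(abs(y)<16),'turret top?')
m=(z>1)&(z<9)&(x>10)&(abs(y)<30);print('plate rect',cv2.minAreaRect(l[m][:,:2].astype(np.float32)))
g=l[m];fr=g[g[:,0]>np.percentile(g[:,0],97)];print('plate front',g[:,0].max(),np.percentile(g[:,0],99),np.percentile(g[:,1],[.5,99.5]))
for sg in(1,-1):
    m=(z>-23)&(z<-13)&(x>20)&(x<45)&(sg*y>2)&(sg*y<16);p=l[m]
    print('pin',len(p),'tipx',np.percentile(p[:,0],[95,99,100]),'y',np.percentile(p[:,1],[2,50,98]),'topz',np.percentile(p[:,2],[2,10]),cv2.fitLine(p[:,:2].astype(np.float32),2,0,.01,.01).ravel())
m=(z>-31)&(z<-24)&(abs(y)<20)&(x>0);print('turret front',np.percentile(l[m],[1,50,99],axis=0))
```

```text
plate 3083 slopes [0.016 0.001 4.079] range [ 22.001 -23.994   3.269] [39.991 23.737  5.908]
turret top? 1783 slopes [  0.035   0.007 -31.99 ] range [-18.73  -15.967 -33.418] [ 21.827  15.955 -30.214]
plate rect ((25.044815063476562, -1.0631999969482422), (29.986696243286133, 50.34604263305664), 0.13830280303955078)
plate front 39.991035696050155 39.72615979005537 [-25.847  23.573]
pin 796 tipx [35.375 35.729 35.962] y [ 2.681  7.021 14.472] topz [-22.733 -20.844] [ 0.974 -0.227 26.712  7.431]
pin 824 tipx [35.425 35.69  35.957] y [-15.313  -9.042  -2.489] topz [-22.494 -20.961] [ 1.    -0.028 26.528 -9.009]
turret front [[  1.418 -19.364 -30.981]
 [ 19.945  -0.88  -29.722]
 [ 22.038  19.337 -24.103]]
```

Run:
```python
from go import *
l=np.load('l4.npy');x,y,z=l[...,0],l[...,1],l[...,2]
def fit(m,t):
    p=l[m]
    for k in range(4):
        A=np.c_[p[:,:2],np.ones(len(p))];c=np.linalg.lstsq(A,p[:,2],rcond=None)[0]
        if k<3:p=p[abs(A@c-p[:,2])<1.5]
    print(t,len(p),'slopes',c)
fit((abs(z-140)<4)&(x>45)&(x<130)&(y>-45)&(y<45),'ski')
fit((abs(z-185)<6)&(abs(x)<250)&(abs(y)<250),'bench')
m=(z>1)&(z<9)&(x>30)&(abs(y)<30);v,u=np.nonzero(m);print(u.min(),u.max(),v.min(),v.max())
# finger inner sides beside the turret
for a in(-35,-30,-25,-20,-15):
    m=(z>a)&(z<a+5)&(x>-12)&(x<12)&(abs(y)>15)&(abs(y)<30)
    print(a,[np.percentile(y[m&(sg*y>0)],[1,50,99]) if (m&(sg*y>0)).sum()>5 else None for sg in(1,-1)])
f=pickle.load(open('w3.pkl','rb'));s=f['state'];q=((cloud(f)-s['position'])@s['ee_rot'])
# open fingers symmetric?
m=(q[...,2]>-60)&(q[...,2]<-5)&(abs(q[...,1])>35)&(abs(q[...,1])<62)&(abs(q[...,0])<20)
for sg in(1,-1):
    k=m&(sg*q[...,1]>0);print(k.sum(),np.percentile(q[k],[2,50,98],axis=0)[:,1])
```

```text
ski 8498 slopes [  0.001  -0.002 139.977]
bench 121565 slopes [  0.001  -0.002 184.984]
270 379 186 210
-35 [array([15.017, 17.474, 28.791]), array([-29.421, -17.668, -15.082])]
-30 [array([15.131, 20.446, 29.087]), array([-29.849, -21.893, -16.142])]
-25 [array([16.559, 23.649, 29.041]), array([-29.915, -24.144, -19.295])]
-20 [array([17.561, 23.929, 28.857]), array([-29.885, -24.145, -19.901])]
-15 [array([18.092, 24.465, 28.964]), array([-29.811, -25.699, -20.298])]
4228 [41.271 43.073 59.861]
4150 [-59.717 -45.072 -43.38 ]
```

```bash
cat >> go.py <<'E'
LENS=np.array([672.7,85.2,251.0]);YAW=np.radians(9.2);PIT=.325
def target(back=0,tip=(35.8,0,-16.9),dp=.015):
    a=tool(YAW,PIT)[:,0];R=tool(YAW,PIT+dp)
    return LENS-(100+back)*a-R@np.array(tip),R
E
python3 - <<'E'
from go import *
for b in(30,0):
    P,R=target(b);print(P);rel(P,R)
E
```

```text
[523.337  61.008 181.618]
shift m [ 0.137 -0.21   0.003] rot deg [-4.007 19.28  22.69 ] q [-0.462  0.522  1.003  1.865 -0.51   1.04  -0.259]
[551.401  65.554 191.198]
shift m [ 0.163 -0.199 -0.007] rot deg [-4.007 19.28  22.69 ] q [-0.462  0.522  1.003  1.865 -0.51   1.04  -0.259]
```

servo_tool:
  plan:
    - {"xyz":[0.007,-0.01,0],"rotation":[-0.2,1,1.1]}
    - {"xyz":[0.017,-0.026,0],"rotation":[-0.5,2.4,2.8]}
    - {"xyz":[0.027,-0.042,0],"rotation":[-0.8,3.9,4.5]}
    - {"xyz":[0.037,-0.058,0],"rotation":[-1.1,5.3,6.2]}
    - {"xyz":[0.048,-0.074,0],"rotation":[-1.4,6.8,8]}
    - {"xyz":[0.058,-0.09,0.001],"rotation":[-1.7,8.3,9.7]}
    - {"xyz":[0.069,-0.106,0.001],"rotation":[-2,9.7,11.4]}
    - {"xyz":[0.079,-0.122,0.001],"rotation":[-2.3,11.2,13.2]}
    - {"xyz":[0.09,-0.138,0.001],"rotation":[-2.6,12.7,14.9]}
    - {"xyz":[0.1,-0.154,0.002],"rotation":[-2.9,14.1,16.6]}
    - {"xyz":[0.111,-0.17,0.002],"rotation":[-3.2,15.6,18.4]}
    - {"xyz":[0.121,-0.186,0.002],"rotation":[-3.5,17.1,20.1]}
    - {"xyz":[0.13,-0.2,0.003],"rotation":[-3.8,18.4,21.6]}
    - {"xyz":[0.137,-0.21,0.003],"rotation":[-4,19.3,22.7]}
    - {"xyz":[0.137,-0.21,0.003],"rotation":[-4,19.3,22.7]}
    - {"xyz":[0.137,-0.21,0.003],"rotation":[-4,19.3,22.7]}
    - {"xyz":[0.137,-0.21,0.003],"rotation":[-4,19.3,22.7]}

```text
clock: 7.77
position: [523.3, 59.5, 181.6]
ee_rot: [[0.931, 0.159, 0.329], [0.151, -0.987, 0.052], [0.333, 0.001, -0.943]]
wrist_force: [0.6, -0.7, -1.1]
finger_gap: 33.2
```

Run:
```python
from go import *
P,R=target(0);rel(P,R)
f=snap('wrist','w5');s=f['state'];l=(cloud(f)-s['position'])@s['ee_rot'];x,y,z=l[...,0],l[...,1],l[...,2]
print(s['finger_gap'],s['wrist_force'])
p=l[(z>1)&(z<9)&(x>22)&(abs(y)<24)]
A=np.c_[p[:,:2],np.ones(len(p))];print(len(p),np.linalg.lstsq(A,p[:,2],rcond=None)[0],p[:,0].max())
m=(z>-23)&(z<-13)&(x>20)&(x<45)&(abs(y)<16);print(np.percentile(x[m],[95,99,100]),np.percentile(z[m&(x>26)],[2,20,50]))
```

```text
shift m [ 0.03  -0.001  0.001] rot deg [ 0.072  0.009 -0.001] q [-1.203  0.309  1.191  2.181 -0.602  0.573 -1.021]
33.23237074668261 [ 0.574 -0.652 -1.127]
3591 [0.048 0.    3.041] 39.62189549195318
[34.86  35.233 35.533] [-20.288 -19.469 -18.749]
```

Run:
```python
from go import *
for t in('w4','w5'):
    f=pickle.load(open(t+'.pkl','rb'));s=f['state'];l=(cloud(f)-s['position'])@s['ee_rot'];x,y,z=l[...,0],l[...,1],l[...,2]
    for lab,zl,ys in(('plateL',(0,10),(12,23)),('plateR',(0,10),(-23,-12)),('turtop',(-36,-27),(-14,14))):
        xs=np.arange(22,42,3) if 'pl' in lab else np.arange(-2,24,3)
        print(t,lab,[round(float(np.median(z[m])),2) if (m:=(x>a)&(x<a+3)&(y>ys[0])&(y<ys[1])&(z>zl[0])&(z<zl[1])).sum()>10 else None for a in xs])
    m=(x>21)&(x<37)&(abs(y)<14)&(z<-15)&(z>-24)
    for sg in(1,-1):
        print('pin',[ (round(float(np.percentile(z[k],8)),2)) for a in range(24,36,3) if (k:=m&(x>a)&(x<a+3)&(abs(y+1-sg*8)<1.5)).sum()>5])
```

```text
w4 plateL [4.6, 4.62, 4.27, 4.05, 4.37, 5.17, None]
w4 plateR [4.61, 4.51, 4.34, 4.03, 4.43, 4.9, None]
w4 turtop [-35.34, -35.3, -35.25, -35.17, -34.68, -31.84, -31.42, -30.11, -28.34]
pin [-19.88, -19.91, -19.93, -20.02]
pin [-20.05, -19.91, -19.73, -19.97]
w5 plateL [4.43, 4.5, 4.04, 3.9, 4.31, 4.86, None]
w5 plateR [4.51, 4.58, 4.2, 3.93, 4.25, 4.97, None]
w5 turtop [-35.31, -35.46, -35.35, -35.17, -34.4, -31.8, -31.42, -29.94, None]
pin [-20.22, -20.05, -20.12, -20.01]
pin [-20.06, -19.9, -20.1, -19.78]
```

```bash
sed -i 's/dp=.015/dp=0/' go.py
python3 - <<'E'
from go import *
P,R=target(0);print(P);rel(P,R)
E
```

```text
[550.991  65.488 191.623]
shift m [ 0.03  -0.002  0.   ] rot deg [ 0.079 -0.872 -0.039] q [-1.202  0.308  1.191  2.18  -0.602  0.573 -1.022]
```

servo_tool:
  plan:
    - {"xyz":[0.005,0,0],"rotation":[0.1,-0.2,0]}
    - {"xyz":[0.012,-0.001,0],"rotation":[0.1,-0.4,0]}
    - {"xyz":[0.02,-0.0015,0],"rotation":[0.1,-0.6,0]}
    - {"xyz":[0.027,-0.002,0],"rotation":[0.1,-0.9,0]}
    - {"xyz":[0.03,-0.002,0],"rotation":[0.1,-0.9,0]}
    - {"xyz":[0.03,-0.002,0],"rotation":[0.1,-0.9,0]}
    - {"xyz":[0.03,-0.002,0],"rotation":[0.1,-0.9,0]}
    - {"xyz":[0.03,-0.002,0],"rotation":[0.1,-0.9,0]}
    - {"xyz":[0.03,-0.002,0],"rotation":[0.1,-0.9,0]}

```text
clock: 8.57
position: [550.9, 66.6, 191.9]
ee_rot: [[0.936, 0.16, 0.315], [0.151, -0.987, 0.052], [0.319, -0.001, -0.948]]
wrist_force: [0.2, 0.3, -2.4]
finger_gap: 33.4
```

Run:
```python
from go import *
P,R=target(0);rel(P,R)
s=read_state();print(s['finger_gap'],s['wrist_force'],s['joint_vel'])
f=snap('wrist','w6');l=(cloud(f)-s['position'])@s['ee_rot'];x,y,z=l[...,0],l[...,1],l[...,2]
m=(x>24)&(x<45)&(abs(y)<16)&(z<-15)&(z>-24);print('tip x',np.percentile(x[m],[95,99]))
f=snap('side','s6');a=tool(YAW,PIT);q=(cloud(f)-LENS)@np.c_[a[:,0],-a[:,1],-a[:,2]]  # lens frame
cv2.imwrite('pics/s6.png',cv2.resize(f['image'][130:290,200:400],None,fx=3.5,fy=3.5,interpolation=2)[:,:,::-1])
# pin region in lens frame as seen by the side cam, and lens ring
m=(q[...,0]>-118)&(q[...,0]<-85)&(abs(q[...,1])<20)&(abs(q[...,2])<12);print(m.sum(),np.percentile(q[m],[2,50,98],axis=0))
m=(abs(q[...,0])<8)&(abs(q[...,1])<32)&(abs(q[...,2])<32);print('ring',m.sum(),np.percentile(q[m],[1,50,99],axis=0))
```

```text
shift m [-0.     0.001  0.   ] rot deg [-0.081  0.004 -0.022] q [-1.141  0.361  1.149  2.098 -0.624  0.643 -1.021]
33.36615566037349 [ 0.182  0.251 -2.408] [-0.002 -0.002  0.002 -0.001 -0.001 -0.001  0.   ]
tip x [35.028 35.273]
47 [[-117.452   -5.522  -10.865]
 [-113.053   10.655    0.578]
 [-102.124   19.331   10.923]]
ring 81 [[ -0.854  -8.327 -18.422]
 [  3.702  21.263  14.535]
 [  7.927  29.392  25.897]]
```

View pics/s6.png

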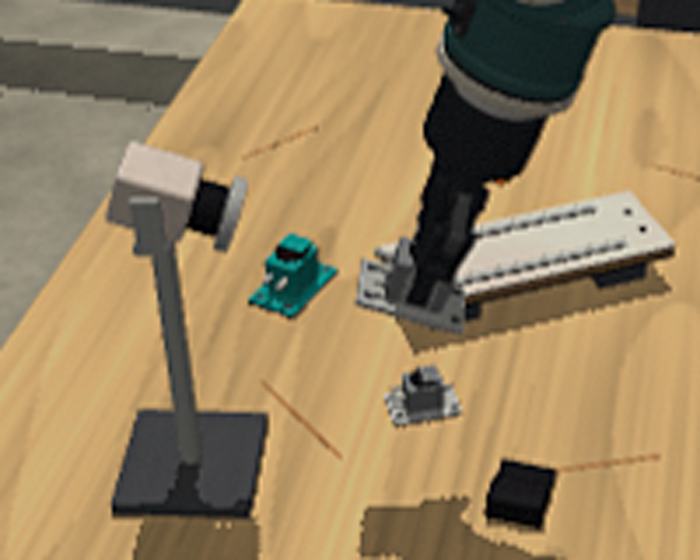

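The side view shows the heel held in front of the lens with its pins aimed at it and the plate parallel to the optical axis. The rest of the scene looks undisturbed. I make one small sideways trim: the measured offset is 1 mm, and the wrist camera has about 1 mm of bias the same way.

servo_tool:
  plan:
    - {"xyz":[0.0003,0.0015,0],"rotation":[0,0,0]}
    - {"xyz":[0.0003,0.0015,0],"rotation":[0,0,0]}
    - {"xyz":[0.0003,0.0015,0],"rotation":[0,0,0]}
    - {"xyz":[0.0003,0.0015,0],"rotation":[0,0,0]}
    - {"xyz":[0.0003,0.0015,0],"rotation":[0,0,0]}
    - {"xyz":[0.0003,0.0015,0],"rotation":[0,0,0]}

```text
clock: 9.17
position: [551.7, 65.3, 192.2]
ee_rot: [[0.935, 0.16, 0.315], [0.151, -0.987, 0.052], [0.32, -0.001, -0.948]]
wrist_force: [0.4, 0.7, -1.9]
finger_gap: 33.1
```

Run:
```python
from go import *
P,R=target(0);rel(P,R);s=read_state();print(s['position'],s['finger_gap'],s['wrist_force'],abs(s['joint_vel']).max(),s['clock'])
print(job_done())
```

```text
shift m [-0.001 -0.     0.   ] rot deg [-0.072 -0.014 -0.013] q [-1.136  0.362  1.148  2.097 -0.625  0.644 -1.017]
[551.72   65.267 192.185] 33.06808323535101 [ 0.418  0.736 -1.851] 0.001868857236171283 9.1667
the job is handed in; nothing more can be done
None
```

I gripped the grey heel unit by its turret, lifted it straight out of the track, and handed the job in with the arm holding it in front of the inspection camera. The clock stood at 9.2 s.

- **Pose:** the tool is within about 1 mm and 0.1° of the pose I computed. That pose puts the pin tips on the lens axis 100 mm out, with the camera looking 0.325 rad down and its heading at 9.2°.
- **Steadiness:** the arm was still, the jaw opening was steady at about 33 mm, and the wrist force was about 2 N.
- **Bystanders:** the last side view showed the camera stand standing as before. The bumper and the heel look-alikes in view had not visibly moved; the adapter and punch were outside that crop.

**Checks that disagreed:**
- **Lens pitch:** separate measurements ranged from 0.318 to 0.36 rad. I used 0.325, which also matches the known 270 mm hinge height.
- **Heel pitch in the hand:** a plane fit of the base plate first suggested the nose was down 0.02 to 0.05 rad. Section-by-section depths and the pins themselves showed it level, so I made no correction.
- **Wrist camera bias:** it reads about 1 mm off sideways. I allowed for this in the last 1.5 mm trim.
- **Pin tip distance:** readings of the tips varied by about 0.5 mm.
- **Side-camera depth:** it gave too few points on the pins to check them independently.

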